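# Milk frother out of the half-opening coffee drawer

## Task

I want to froth some milk: the frother is in the low bamboo drawer unit, but a cutting board is leaning against its front. Move the board out of the way by standing it on its long edge, leaning against the outer left-hand side of the drawer unit (left as seen from the robot), then pull the drawer open as far as it goes and draw the frother, which is longer than the gap, out through it by tilting it. Finish while still holding the frother still in the air, both its ends at least 15 cm above the worktop and touching nothing but the gripper; leave the board leaning, the drawer open, and the cups, pitcher and tamper where they stand.

Things in the scene. Friction and masses are not known exactly. Their poses are not given: they have to be found in the camera images.
- unit: fixed low bamboo drawer unit, 225 deep (x) x 180 wide (y) x 80 mm high, front turned to the robot. Origin: centre of its underside, on the worktop; x points from its front (x = -112 mm) to its back, y to its left, z up. Outer left-hand side: the plane y = 90 mm. Two cups stand on its top, at the back; the front 90 mm and left-hand 25 mm of the top are bare
- unit_front (a point): middle of the upper front edge of the unit's top panel, 80 mm above the worktop; the panel is 8 mm thick (underside 72 mm above the worktop) and its front edge runs through this point
- drawer (a joint): the unit's drawer: 0 shut, grows as it slides out to the unit's -x, stop at 0.100 m; stays where left (about 1.5 N). Inside 150 wide, 200 mm long, floor at z = 16 mm, sides and rear up to z = 52; front panel 11 mm thick, up to z = 60, its inner face at x = -101 mm of the unit when shut. Fully open, only 89 mm gape between front panel and top panel
- drawer_knob (a point): middle of the head of the drawer's round dark steel knob (moves with it): head 26 mm across and 13 mm long along the unit's x, 45 mm above the worktop, 23 mm in front of the drawer's front, on a 14 mm stem. Axes as the unit's
- board_center (a point): centre of the small dark cutting board with lighter end strips: 200 mm long (its y), 140 high (z, to its top edge), 14 thick (x, to the side that faces the unit at the start), about 0.28 kg. At the start it stands on a long edge and leans about 0.25 rad, top towards the unit, on the knob
- frother_grip (a point): where to grip the milk frother: axis of its black handle, 10 mm above its underside. It lies on the drawer's floor; its x points along it to the whisk at the back, y across, z up. Handle 24 wide, 20 mm high, from 42 mm behind this point to 70 ahead; then a 4 mm shaft and a 20 mm whisk head ending 148 mm ahead. 190 mm in all, about 0.11 kg
- frother_butt (a point): the frother's butt (handle) end, on its axis
- frother_whisk (a point): the tip of the frother's whisk, on its axis
- cup_white: cream espresso cup, 64x91x50 mm, on the rear part of the unit's top; origin at its foot. Leave it alone
- cup_dark: dark espresso cup, 64x87x50 mm, on the rear part of the unit's top; origin at its foot. Leave it alone
- milk_pitcher: steel milk pitcher, 98 mm high, on the worktop at the left; origin at its foot. Leave it alone
- tamper: coffee tamper with walnut grip, 81 mm high, on the worktop at the left; origin at its foot. Leave it alone

How it is judged:
By the outcome, as a careful person would: the job done as asked, in the order asked, and still so for the second after the job is handed in, while the arm keeps its last pose, push and grip.
It also fails if it takes over 58 s, if anything falls off the work surface, if the arm or the gripper's body presses on something with over 40 N, if the wrist force passes 120 N, or if a joint passes its speed limit or range.

## Robot

A 6-joint arm with a two-finger parallel gripper is mounted at the origin on a cart in front of the work surface, level with it; the furniture and walls round the work are solid. World frame = base frame: x ahead of the robot, y to its left, z up, the work surface at z = 0. Lengths are in m, angles in degrees, forces in N, time in s.
With the tool pointing down it reaches from about 0.3 to 0.75 m from the base axis. Payload 8.5 kg.
Tool frame: the origin (TCP) lies midway between the tips of the shut fingers; the grasp point (between the pads) lies env.tcp_to_grasp behind it (env.tcp_to_grasp is the distance from the TCP to the grasp point, in m); z points along the fingers, y is the line along which they close (so a half turn about z gives the same grasp; the last joint's range is limited). The gripper opens to 85 mm and grips with 20 to 120 N. Pads are 22 mm wide; open, the fingers measure 114 mm over their backs; the gripper's body (76 mm by 85 mm) begins 54 mm behind the grasp point. The pads swing forward as they close: fully open they stand 13 mm farther back than shut.
Start: joints at [-75.648, 21.807, 74.336, -0, 83.858, -12.336], TCP at [0.247, -0.491, 0.231] pointing down, gripper open.
Joint ranges: [-178.18, 178.18], [-50.72, 133.34], [12.68, 142.11], [-81.47, 261.47], [9.98, 163.14], [-165.26, 165.26]. Speed limits (degrees/s): [136.94, 136.94, 180, 180, 180, 180].

## Interface

Orientations are given as a 3x3 rotation matrix whose columns are the frame's x, y, z axes.
In Python, from rig import observe, optics, job, env gives the robot as it stands. The module is installed in compiled form; this text tells all that it offers.
- The arm moves only by the shell command python3 -m jog 'ROWS' [FORCE]. ROWS is JSON, a list of rows, each a list of 7 numbers: the turn, a rotation vector about the tool's x, y, z in rad, then the shift along the tool's x, y, z in m, then the opening in per cent of the stroke, from 0 (shut) to 100 (fully open). A call has 1 to 10 rows; each row shifts and turns the commanded pose from where the row before left it, along the tool's axes as they then stand; what a row does not reach is not made up. A row lasts 1/8 s, in which the tool goes at most 62.5 mm and 10.7 degrees, less where a joint would pass 70% of its speed; a pose out of reach is approached as far as the arm can. A call is refused whole if a number of a shift passes 0.0625 or a number of a turn 0.188, either way. A call with a gripper value outside its range is refused whole. The fingers move at their own pace and stop on an object; FORCE is the grip in N (left out, the last holds). Time passes only in rows, so rows that do not move let the fingers close. It gives the time, the measured TCP pose, the force, the opening and the grip force at its end, in the units of the state.
- observe(): the state, without advancing time (a new reading comes with each control period).
- optics.get_image(name): name is "side" or "top" or "wrist"; returns a dict with "pixels" (480x640x3 uint8, red, green, blue), "mtx" (3x3 intrinsics, pixels), "dist_coeffs" ([k1, k2, p1, p2, k3] as OpenCV has them; the pictures are not rectified), "rvec" (rotation vector, rad) and "tvec" (3), from world to camera coordinates, as OpenCV has them. Camera axes: x right, y down, z forward; pixel columns grow to the right and rows downward; lengths in m; the calibration is good to about 2 mm. A picture is of the moment at which its call begins. There is no depth.
- job.close_job(): hands the job in; it is judged then, once.
The state is a dict: "time_s": time; "q": joint angles; "qvel": joint speeds; "joint_efforts": joint torques, N m; "position": TCP position; "tool_rot": TCP orientation; "ft_force": force on the tool from outside, world axes, zero at the start; "wrist_torque": the same for the moment, N m; "grip_width": finger opening in m; "gripper_force": force on a finger pad.
Only numpy, scipy, OpenCV 4.12 (cv2) and the standard library are available. Lean on these libraries where they do the work, as an engineer would, in place of code of your own. Each camera call takes 0.05 s, during which the arm holds its last target. There are 200 camera calls.

## Working session

There is one attempt and no reset: what is moved stays moved. The work goes in short steps, Python scripts to look and compute and a shell command to move; the robot and the scene stay as the last step left them, time stands still between calls to the robot, and variables do not carry over. Pictures are saved under pics/ and viewed, at most 12 in all, crops included, and the job is handed in when it is done.

```bash
mkdir -p pics; cat > h.py <<'E'
import numpy as np, cv2
from rig import observe, optics, job, env
def snap(n,f=None):
    d=optics.get_image(n)
    if f: cv2.imwrite('pics/'+f,d['pixels'][:,:,::-1])
    return d
def ray(d,uv):
    p=cv2.undistortPoints(np.array([[uv]],float),d['mtx'],np.array(d['dist_coeffs']))[0,0]
    R=cv2.Rodrigues(np.array(d['rvec']))[0]; t=np.array(d['tvec']).ravel()
    return -R.T@t, R.T@np.array([p[0],p[1],1])
def onz(d,uv,z):
    o,v=ray(d,uv); return o+v*(z-o[2])/v[2]
def two(d1,a,d2,b):
    o,v=ray(d1,a); p,w=ray(d2,b)
    s=np.linalg.lstsq(np.c_[v,-w],p-o,rcond=None)[0]
    return (o+v*s[0]+p+w*s[1])/2, np.linalg.norm(o+v*s[0]-p-w*s[1])
def proj(d,P):
    return cv2.projectPoints(np.array(P,float).reshape(-1,3),np.array(d['rvec']),np.array(d['tvec']),d['mtx'],np.array(d['dist_coeffs']))[0][:,0]
E
python3 - <<'E'
from h import *
a=snap('top','t0.png');b=snap('side','s0.png')
np.set_printoptions(precision=4,suppress=True)
for d in(a,b): print(ray(d,(320,240)))
s=observe();print(s['position'],s['tool_rot'],env.tcp_to_grasp,s['grip_width'])
E
```

```text
(array([ 0.4279, -0.1649,  1.314 ]), array([ 0.0866, -0.0093, -0.9962]))
(array([0.0721, 0.6953, 0.6266]), array([ 0.4097, -0.772 , -0.486 ]))
[ 0.247  -0.4912  0.2308] [[ 0.8935  0.4491 -0.0004]
 [ 0.4491 -0.8935  0.0012]
 [ 0.0002 -0.0012 -1.    ]] 0.0187 0.08538536404718167
```

View pics/t0.png

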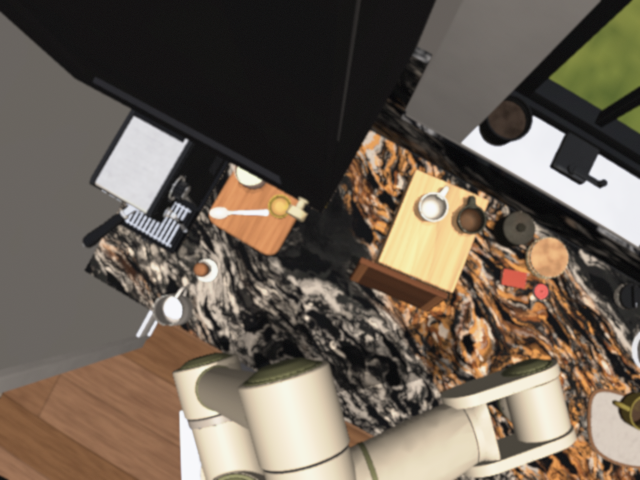

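View pics/s0.png

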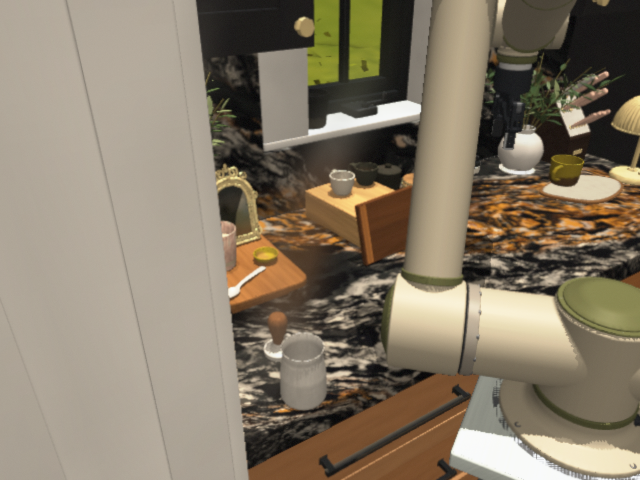

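The top view shows the unit's top panel with corners at about (421,171), (489,197) and (378,263), and the board's top edge from (362,262) to (448,293). The side view shows the board's left end at about (360,235), partly behind the arm. Next I'll measure these.

```bash
python3 - <<'E'
from h import *
np.set_printoptions(precision=4,suppress=True)
a=snap('top');im=a['pixels'];hsv=cv2.cvtColor(im,cv2.COLOR_RGB2HSV)
print('hsv',hsv[240,430],hsv[280,400],hsv[270,400],hsv[285,400],hsv[272,362],hsv[205,400])
m=cv2.inRange(hsv,(10,40,150),(28,170,255));m[:160]=0;m[310:]=0;m[:,:370]=0;m[:,500:]=0
m=cv2.morphologyEx(m,cv2.MORPH_OPEN,np.ones((7,7)))
c=max(cv2.findContours(m,0,2)[0],key=cv2.contourArea)
ap=cv2.approxPolyDP(cv2.convexHull(c),4,True)[:,0];
for p in ap: print(p,onz(a,p,.08))
mb=cv2.inRange(hsv,(0,60,20),(20,255,140));mb[:250]=0;mb[312:]=0;mb[:,:345]=0;mb[:,455:]=0
mb=cv2.morphologyEx(mb,cv2.MORPH_OPEN,np.ones((5,5)))
c=max(cv2.findContours(mb,0,2)[0],key=cv2.contourArea)
for p in cv2.approxPolyDP(cv2.convexHull(c),3,True)[:,0]: print('board',p,onz(a,p,.135),onz(a,p,.0))
crop=im[150:330,330:530];v=cv2.resize(crop,None,fx=4,fy=4,interpolation=2)[:600,:800]
b=snap('side')['pixels'][130:280,270:470]
cv2.imwrite('pics/c1.png',np.vstack([cv2.resize(crop,None,fx=1.8,fy=1.8)[:324],np.pad(cv2.resize(b,None,fx=1.8,fy=1.8),((0,0),(0,0),(0,0)))])[:,:,::-1])
E
```

```text
hsv [ 22  93 246] [ 11 146  89] [ 17 109 222] [ 11 144  71] [ 12 148 114] [ 16 115 133]
[413 169] [ 0.691 -0.387  0.08 ]
[436 167] [ 0.6952 -0.4393  0.08  ]
[467 191] [ 0.6401 -0.5077  0.08  ]
[473 234] [ 0.5431 -0.5173  0.08  ]
[470 301] [ 0.3947 -0.5053  0.08  ]
[380 262] [ 0.4846 -0.3072  0.08  ]
board [350 274] [ 0.458  -0.2374  0.135 ] [ 0.4615 -0.2457  0.    ]
board [360 257] [ 0.4933 -0.2591  0.135 ] [ 0.5007 -0.2698  0.    ]
board [377 257] [ 0.4926 -0.2948  0.135 ] [ 0.5001 -0.3097  0.    ]
board [453 293] [ 0.4139 -0.454   0.135 ] [ 0.4123 -0.4871  0.    ]
board [454 306] [ 0.3865 -0.4553  0.135 ] [ 0.3818 -0.4886  0.    ]
board [421 310] [ 0.3799 -0.3848  0.135 ] [ 0.3744 -0.41    0.    ]
board [394 302] [ 0.3979 -0.3283  0.135 ] [ 0.3944 -0.347   0.    ]
board [351 281] [ 0.4434 -0.2392  0.135 ] [ 0.4452 -0.2477  0.    ]
```

View pics/c1.png

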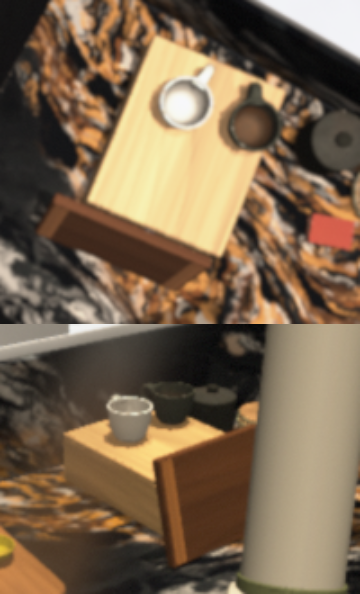

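The crop sharpens it: unit corners (full image) at about (416,171), (379,261), (452,292), (487,198). Board top edge (362,258)–(451,293), bottom edge (350,279)–(429,311).

```bash
python3 - <<'E'
from h import *
np.set_printoptions(precision=4,suppress=True)
a=snap('top');b=snap('side')
C=[onz(a,p,.08)for p in[(416,171),(379,261),(452,292),(487,198)]]
for c in C: print(c)
f=lambda i,j:np.linalg.norm(C[i]-C[j])
g=lambda i,j:np.degrees(np.arctan2(*(C[j]-C[i])[1::-1]))
print('L',f(1,0),f(2,3),'W',f(2,1),f(3,0)); print(g(1,0),g(2,3),g(2,1)-90,g(3,0)-90,'c',np.mean(C,0))
yaw=np.radians(np.mean([g(1,0),g(2,3),g(2,1)-90,g(3,0)-90]));
for p in[(362,258),(451,293)]:print('btop',onz(a,p,.138))
for p in[(350,279),(429,311)]:print('bbot',onz(a,p,.0))
print(two(a,(350,279),b,(270+172/1.8,130+(567-324)/1.8)),'bottom left front')
print(two(a,(362,258),b,(270+158/1.8,130+(459-324)/1.8)),'top left')
print(two(a,(416,171),b,(270+64/1.8,130+(432-324)/1.8)),'unit bl')
# pitcher tamper
print(onz(a,(172,308),.1),onz(a,(203,270),.0))
E
```

```text
[ 0.6864 -0.3936  0.08  ]
[ 0.4868 -0.305   0.08  ]
[ 0.4155 -0.4653  0.08  ]
[ 0.6238 -0.5531  0.08  ]
L 0.21838515542619621 0.2260851759334235 W 0.1754001575346301 0.17139213020849298
-23.92316451144134 -22.8663473184762 -23.992287970163176 -21.431886319967475 c [ 0.5531 -0.4293  0.08  ]
btop [ 0.4909 -0.263   0.138 ]
btop [ 0.414 -0.449  0.138]
bbot [ 0.4499 -0.2454  0.    ]
bbot [ 0.3716 -0.4289  0.    ]
(array([ 0.4524, -0.2443,  0.0011]), np.float64(0.005412348916811073)) bottom left front
(array([ 0.4896, -0.264 ,  0.1333]), np.float64(0.00344048760427553)) top left
(array([ 0.6886, -0.393 ,  0.0783]), np.float64(0.003997093077123289)) unit bl
[0.3912 0.1463 0.1   ] [0.4762 0.0978 0.    ]
```

```bash
cat >> h.py <<'E'
from scipy.spatial.transform import Rotation as Ro
np.set_printoptions(precision=4,suppress=True)
YAW=np.radians(-23.0); U0=np.array([.553,-.430,0.])
RU=Ro.from_euler('z',YAW).as_matrix()
def U(p): return U0+RU@np.array(p,float)
def toU(p): return RU.T@(np.array(p)-U0)
def plan(R,p,stage='turn first',s=None):
    s=s or observe(); R0=np.array(s['tool_rot']);p0=np.array(s['position'])
    rv=Ro.from_matrix(R0.T@R).as_rotvec(); print(stage,'turn',rv,'deg',np.degrees(np.linalg.norm(rv)),'| shift in new axes',R.T@(p-p0),'in old axes',R0.T@(p-p0))
def frame(y,z): # unit-frame axes -> world
    z=np.array(z,float);z/=np.linalg.norm(z);y=np.array(y,float);y-=z*(y@z);y/=np.linalg.norm(y)
    return RU@np.c_[np.cross(y,z),y,z]
E
python3 - <<'E'
from h import *
a=snap('top');b=snap('side')
for uv,z in[((432,207),.12),((470,217),.12),((322,212),.6),((435,0),.6),((285,180),.6)]: print(toU(onz(a,uv,z)))
for uv in [(315,45),(205,53)]: print('ray',ray(b,uv))
print(two(a,(322,212),b,(315,45)))
up=np.array([np.sin(.25),0,np.cos(.25)])
R=frame((1,0,0),-up)
plan(R,U(np.array([-.1372,.029,.0979])+.09*up))
E
```

```text
[0.0377 0.0289 0.12  ]
[ 0.0491 -0.056   0.12  ]
[-0.1248  0.2243  0.6   ]
[0.2066 0.191  0.6   ]
[-0.1042  0.2839  0.6   ]
ray (array([0.0721, 0.6953, 0.6266]), array([ 0.5014, -0.9291, -0.1663]))
ray (array([0.0721, 0.6953, 0.6266]), array([ 0.6815, -0.826 , -0.1789]))
(array([ 0.5431, -0.1767,  0.4706]), np.float64(0.0007728284945621388))
turn first turn [ 0.2394 -0.0881 -0.6998] deg 42.67876375683707 | shift in new axes [0.205  0.1497 0.0094] in old axes [ 0.2487 -0.0238  0.0462]
```

```bash
python3 -m jog '[[0.048,-0.0176,-0.14,0,0,0,50],[0.048,-0.0176,-0.14,0,0,0,50],[0.048,-0.0176,-0.14,0,0,0,50],[0.048,-0.0176,-0.14,0,0,0,50],[0.048,-0.0176,-0.14,0,0,0,50],[0,0,0,0.041,0.03,0.002,50],[0,0,0,0.041,0.03,0.002,50],[0,0,0,0.041,0.03,0.002,50],[0,0,0,0.041,0.03,0.002,50],[0,0,0,0.041,0.03,0.002,50]]' 30
python3 - <<'E'
from h import *
up=np.array([np.sin(.25),0,np.cos(.25)])
R=frame((1,0,0),-up)
plan(R,U(np.array([-.1372,.029,.0979])))
snap('wrist','w1.png')
E
```

```text
time_s: 1.65
position: [0.4599, -0.3575, 0.1842]
tool_rot: [[0.391, 0.892, -0.228], [0.921, -0.378, 0.097], [-0.0, -0.248, -0.969]]
ft_force: [0.6, -1.9, -0.2]
grip_width: 0.0429
gripper_force: 0.0
turn first turn [-0.0003  0.      0.0001] deg 0.016528514842998863 | shift in new axes [-0.0013 -0.0011  0.0893] in old axes [-0.0013 -0.0011  0.0893]
```

View pics/w1.png

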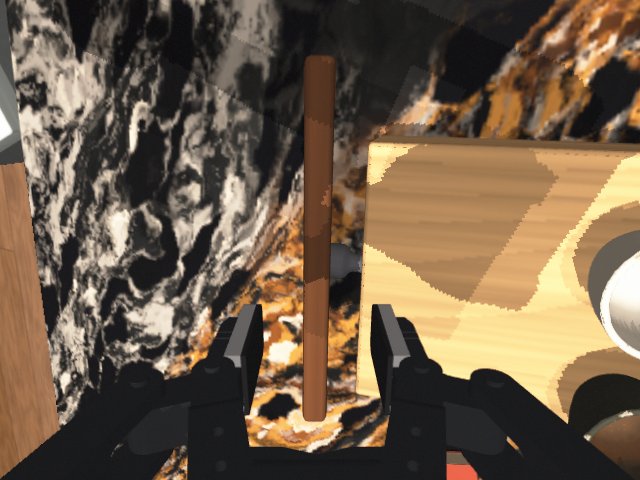

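The wrist view shows the board's top edge as a vertical bar from (318,57) to (316,420), midway between the fingers, and the knob at (345,262). I'll check the offset along the board.

```bash
python3 - <<'E'
from h import *
w=snap('wrist')
for uv in[(318,57),(316,420)]: print('top end',toU(onz(w,uv,.137)))
print('unit FL/FR',toU(onz(w,(369,142),.08)),toU(onz(w,(358,395),.08)),'knob',toU(onz(w,(345,262),.045)))
E
python3 -m jog '[[0,0,0,0,0,0.03,50],[0,0,0,0,0,0.03,50],[0,0,0,0,0,0.03,50],[0,0,0,0,0,0,5],[0,0,0,0,0,0,5],[0,0,0,0,0,0,5],[0,0,0,0,0,0,5],[0,0,0,0,0,0,5]]' 40
```

```text
top end [-0.1241  0.1379  0.137 ]
top end [-0.1239 -0.0557  0.137 ]
unit FL/FR [-0.1075  0.0985  0.08  ] [-0.1071 -0.0793  0.08  ] knob [-0.1257  0.0087  0.045 ]
time_s: 2.75
position: [0.4382, -0.3501, 0.0981]
tool_rot: [[0.391, 0.892, -0.228], [0.921, -0.379, 0.096], [-0.001, -0.247, -0.969]]
ft_force: [-2.8, -0.2, 4.4]
grip_width: 0.0138
gripper_force: 41.0
```

```bash
cat >> h.py <<'E'
U0=U0+RU@np.array([.005,.009,0])
E
python3 -m jog '[[0,0,0,0,-0.0124,-0.0485,5],[0,0,0,0,-0.0124,-0.0485,5],[0,0,0,0.05,0,0,5],[0,0,0,0.05,0,0,5],[0,0.0388,0.152,0,0,0,5],[0,0.0388,0.152,0,0,0,5],[0,0.0388,0.152,0,0,0,5],[0,0.0388,0.152,0,0,0,5],[0,0.0388,0.152,0,0,0,5]]'
python3 -m jog '[[0,0.0388,0.152,0,0,0,5],[0,0.0388,0.152,0,0,0,5],[0,0.0388,0.152,0,0,0,5],[0,0.0388,0.152,0,0,0,5],[0,0.0388,0.152,0,0,0,5],[0,0,0,0,0,0,5],[0,0,0,0,0,0,5]]'
python3 - <<'E'
from h import *
R=frame((0,-1,0),(0,np.sin(.25),-np.cos(.25)))
print(toU(observe()['position']),observe()['grip_width'])
plan(R,U((-.022,.15,.2)))
plan(R,U((-.022,.0926,.098)))
E
```

```text
time_s: 3.88
position: [0.4775, -0.2577, 0.1972]
tool_rot: [[0.929, 0.36, -0.091], [0.371, -0.9, 0.23], [0.001, -0.247, -0.969]]
ft_force: [0.0, -0.1, -2.6]
grip_width: 0.0138
gripper_force: 40.3
time_s: 4.75
position: [0.4773, -0.2577, 0.1974]
tool_rot: [[0.923, -0.374, 0.095], [-0.386, -0.894, 0.228], [0.0, -0.247, -0.969]]
ft_force: [-0.8, 0.1, -2.8]
grip_width: 0.0132
gripper_force: 40.3
[-0.142   0.12    0.1974] 0.013222485517849632
turn first turn [0.     0.0013 0.0051] deg 0.3030300127205274 | shift in new axes [ 0.12   -0.0297  0.0049] in old axes [ 0.1201 -0.0291  0.0048]
turn first turn [0.     0.0013 0.0051] deg 0.3030300127205274 | shift in new axes [0.12   0.0512 0.0896] in old axes [0.1198 0.0518 0.0894]
```

```bash
python3 -m jog '[[0,0,0,0.04,-0.01,0.0016,5],[0,0,0,0.04,-0.01,0.0016,5],[0,0,0,0.04,-0.01,0.0016,5],[0,0,0,0,0.008,0.032,5],[0,0,0,0,0.008,0.032,5],[0,0,0,0,0.008,0.032,5],[0,0,0,0,0,0,5],[0,0,0,0,0,0,5]]'
python3 - <<'E'
from h import *
print(toU(observe()['position']))
R=frame((0,-1,0),(0,np.sin(.25),-np.cos(.25)))
plan(R,U((-.022,.0926,.098)))
w=snap('wrist');s=snap('side')
cv2.imwrite('pics/p1.png',np.hstack([cv2.resize(w['pixels'],(400,300)),cv2.resize(s['pixels'][80:330,200:533],(400,300))])[:,:,::-1])
E
```

```text
time_s: 5.75
position: [0.5999, -0.276, 0.1015]
tool_rot: [[0.922, -0.375, 0.096], [-0.387, -0.893, 0.228], [-0.0, -0.247, -0.969]]
ft_force: [1.1, -0.7, -2.1]
grip_width: 0.0134
gripper_force: 40.3
[-0.022   0.1511  0.1015]
turn first turn [0.0001 0.001  0.0035] deg 0.20628436304077127 | shift in new axes [ 0.      0.0575 -0.0111] in old axes [-0.0002  0.0575 -0.0111]
```

View pics/p1.png

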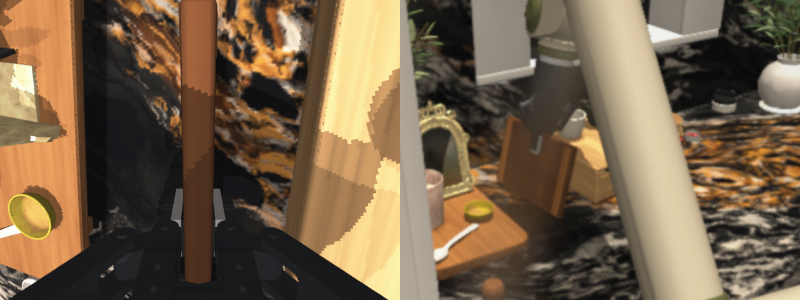

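The wrist view shows the board bar at column 200 and the unit's left edge at columns 310–337, slightly slanted. The side view shows the board beside the unit, leaning the right way. I'll measure the panel edge's yaw.

```bash
python3 - <<'E'
from h import *
w=snap('wrist');g=cv2.GaussianBlur(w['pixels'],(5,5),0).astype(int)
for r in(10,60,120,160,200):
    row=g[r,440:600].sum(1); gr=np.abs(row[6:]-row[:-6]); k=np.argsort(-gr)[:12]
    c=[]
    for i in k:
        if all(abs(i-j)>8 for j in c): c.append(i)
    print(r,[(i+443,gr[i],toU(onz(w,(i+443,r),.08))[:2]) for i in sorted(c)])
E
```

```text
10 [(np.int64(470), np.int64(250), array([0.0905, 0.1036])), (np.int64(543), np.int64(250), array([0.0897, 0.0809]))]
60 [(np.int64(457), np.int64(281), array([0.075 , 0.1062])), (np.int64(482), np.int64(373), array([0.0749, 0.098 ])), (np.int64(534), np.int64(292), array([0.0747, 0.0814]))]
120 [(np.int64(467), np.int64(241), array([0.055 , 0.1007])), (np.int64(524), np.int64(282), array([0.0553, 0.0817]))]
160 [(np.int64(518), np.int64(301), array([0.0414, 0.0816])), (np.int64(595), np.int64(184), array([0.0423, 0.0568]))]
200 [(np.int64(452), np.int64(177), array([0.0254, 0.1028])), (np.int64(511), np.int64(298), array([0.0267, 0.0819])), (np.int64(585), np.int64(189), array([0.0281, 0.0573]))]
```

```bash
python3 -m jog '[[0,0,0,0,0.015,-0.0032,5],[0,0,0,0,0.015,-0.0032,5],[0,0,0,0,0.015,-0.003,5],[0,0,0,0,0.006,-0.001,5],[0,0,0,0,0.006,-0.001,5],[0,0,0,0,0,0,5],[0,0,0,0,0,0,5]]'
python3 - <<'E'
from h import *
print(toU(observe()['position']),RU.T@np.array(observe()['ft_force']),observe()['wrist_torque'])
E
```

```text
time_s: 6.78
position: [0.5772, -0.3291, 0.0982]
tool_rot: [[0.922, -0.376, 0.096], [-0.388, -0.893, 0.228], [-0.0, -0.248, -0.969]]
ft_force: [0.6, -0.1, -3.4]
grip_width: 0.0136
gripper_force: 40.3
[-0.0222  0.0933  0.0982] [ 0.5655  0.1091 -3.3702] [-0.2327  0.1259  0.0032]
```

```bash
python3 -m jog '[[0,0,0,0,0.003,-0.0008,5],[0,0,0,0,0.002,-0.0005,5],[0,0,0,0,0.0005,0.002,5],[0,0,0,0,0,0,5],[0,0,0,0,0,0,5]]'
python3 - <<'E'
from h import *
print(toU(observe()['position']),RU.T@np.array(observe()['ft_force']),observe()['wrist_torque'])
E
```

```text
time_s: 7.4
position: [0.5753, -0.3346, 0.097]
tool_rot: [[0.921, -0.377, 0.097], [-0.389, -0.893, 0.227], [0.001, -0.247, -0.969]]
ft_force: [-0.9, -1.9, 4.9]
grip_width: 0.0135
gripper_force: 41.5
[-0.0217  0.0875  0.097 ] [-0.0561 -2.097   4.9273] [-0.1164  0.2872 -0.0048]
```

```bash
python3 -m jog '[[0,0,0,0,0,0,30],[0,0,0,0,0,0,38],[0,0,0,0,0,0,38],[0,0,0,0,0,0,38]]'
python3 - <<'E'
from h import *
w=snap('wrist');s=snap('side')
print(observe()['grip_width'],observe()['ft_force'])
cv2.imwrite('pics/p2.png',np.hstack([cv2.resize(w['pixels'],(400,300)),cv2.resize(s['pixels'][80:330,200:533],(400,300))])[:,:,::-1])
E
```

```text
time_s: 7.9
position: [0.575, -0.3341, 0.0959]
tool_rot: [[0.921, -0.377, 0.096], [-0.389, -0.893, 0.228], [-0.001, -0.248, -0.969]]
ft_force: [0.1, -0.5, 0.5]
grip_width: 0.0323
gripper_force: 0.0
0.032294008861916176 [ 0.7365  0.0898 -0.6115]
```

View pics/p2.png

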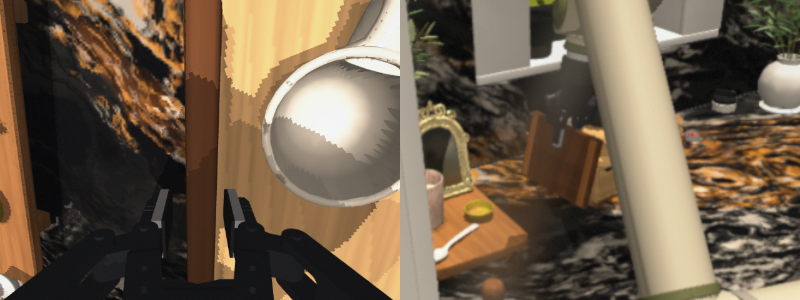

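The board stands leaning to the unit, at columns 187–222 between fingers at 165 and 228; the cup's rim at column 262 is clear. I'll open a little more and retract.

```bash
python3 -m jog '[[0,0,0,0,0.001,0,50],[0,0,0,0,0,0,50],[0,0,0,0,0,-0.015,50],[0,0,0,0,0,-0.03,50],[0,0,0,0,0,-0.05,50],[0,0,0,0,0,-0.05,50],[0,0,0,0,0,0,50]]'
python3 - <<'E'
from h import *
print(toU(observe()['position']),observe()['ft_force'])
s=snap('side');t=snap('top');w=snap('wrist')
cv2.imwrite('pics/p3.png',np.hstack([cv2.resize(t['pixels'][140:320,320:520],(290,261)),cv2.resize(s['pixels'][150:300,250:450],(348,261)),cv2.resize(w['pixels'],(160,261))])[:,:,::-1])
E
```

```text
time_s: 8.88
position: [0.5611, -0.3699, 0.2418]
tool_rot: [[0.921, -0.376, 0.102], [-0.39, -0.894, 0.221], [0.008, -0.243, -0.97]]
ft_force: [0.7, -0.8, -0.9]
grip_width: 0.043
gripper_force: 0.0
[-0.021   0.0495  0.2418] [ 0.661  -0.8006 -0.8845]
```

View pics/p3.png

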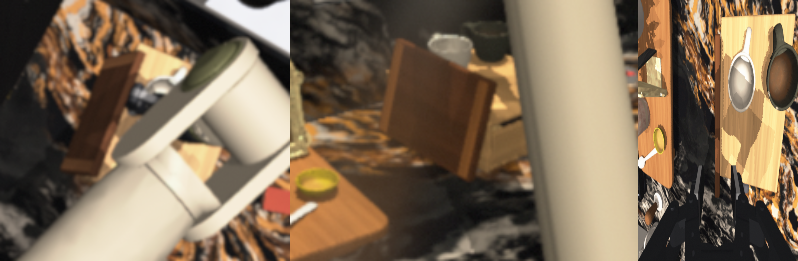

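The board leans against the unit's left side and the cups look untouched. Now the knob.

```bash
python3 - <<'E'
from h import *
R=frame((0,-1,0),(0,0,-1))
plan(R,U((-.139,0,.17)))
E
```

```text
turn first turn [-0.2505  0.0019  0.002 ] deg 14.355627317523727 | shift in new axes [-0.1166  0.0511  0.0658] in old axes [-0.1167  0.0656  0.0514]
```

```bash
python3 -m jog '[[-0.125,0.001,0.001,0,0,0,60],[-0.125,0.001,0.001,0,0,0,60],[0,0,0,-0.04,0.017,0,60],[0,0,0,-0.04,0.017,0.022,60],[0,0,0,-0.0366,0.017,0.044,60],[0,0,0,0,0,0,60]]'
python3 - <<'E'
from h import *
R=frame((0,-1,0),(0,0,-1))
plan(R,U((-.139,0,.026)))
snap('wrist','w4.png')
E
```

```text
time_s: 9.78
position: [0.4298, -0.3669, 0.1658]
tool_rot: [[0.92, -0.392, -0.006], [-0.392, -0.92, 0.009], [-0.009, -0.006, -1.0]]
ft_force: [0.8, -0.5, 0.2]
grip_width: 0.0515
gripper_force: 0.0
turn first turn [-0.0058  0.0094 -0.0019] deg 0.6398333519697869 | shift in new axes [0.0041 0.001  0.1398] in old axes [0.0054 0.0018 0.1397]
```

View pics/w4.png

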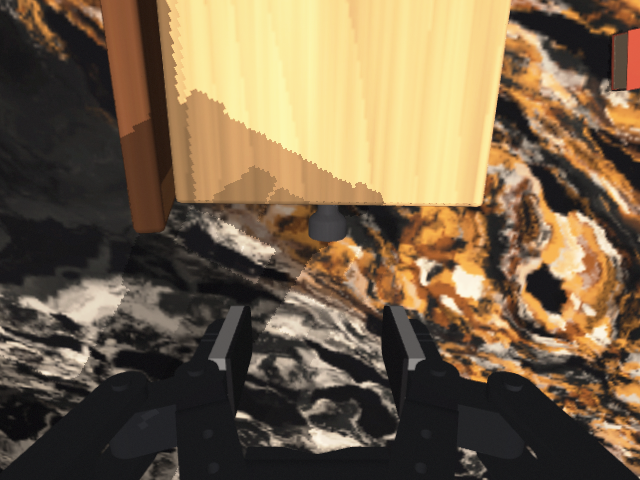

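The wrist view shows the knob head at (328,228), with the front edge of the top from (176,204) to (484,206). The board is flush along the left side.

```bash
python3 - <<'E'
from h import *
w=snap('wrist')
for uv,z in[((176,204),.08),((484,206),.08),((328,222),.055),((328,242),.045)]: print(toU(onz(w,uv,z)))
E
```

```text
[-0.1127  0.0831  0.08  ]
[-0.1138 -0.0982  0.08  ]
[-0.1307 -0.0071  0.055 ]
[-0.1479 -0.0075  0.045 ]
```

```bash
cat >> h.py <<'E'
U0=U0+RU@np.array([-.001,-.0075,0])
E
python3 - <<'E'
from h import *
R=frame((0,-1,0),(0,0,-1))
plan(R,U((-.139,0,.028)))
E
```

```text
turn first turn [-0.0005 -0.0009 -0.0004] deg 0.05993268817853109 | shift in new axes [-0.0017  0.0074  0.1421] in old axes [-0.0018  0.0075  0.1421]
```

```bash
python3 -m jog '[[0,0,0,-0.0017,0.0074,0.04,60],[0,0,0,0,0,0.04,60],[0,0,0,0,0,0.035,60],[0,0,0,0,0,0.027,60],[0,0,0,0,0,0,20],[0,0,0,0,0,0,20],[0,0,0,0,0,0,20],[0,0,0,0,0,0,20]]' 40
python3 - <<'E'
from h import *
print(toU(observe()['position']),observe()['grip_width'],observe()['ft_force'])
E
```

```text
time_s: 10.88
position: [0.4305, -0.3743, 0.0288]
tool_rot: [[0.921, -0.39, 0.002], [-0.39, -0.921, 0.002], [0.001, -0.003, -1.0]]
ft_force: [4.6, 8.1, -9.2]
grip_width: 0.0243
gripper_force: 39.9
[-0.1385  0.0019  0.0288] 0.02430162642990754 [ 4.5895  8.0805 -9.1537]
```

```bash
python3 -m jog '[[0,0,0,-0.02,0,0,15],[0,0,0,-0.02,0,0,15],[0,0,0,-0.02,0,0,15],[0,0,0,-0.02,0,0,15],[0,0,0,-0.015,0,0,15],[0,0,0,-0.006,0,0,15],[0,0,0,0,0,0,15]]'
python3 - <<'E'
from h import *
print(toU(observe()['position']),observe()['grip_width'],RU.T@observe()['ft_force'])
E
```

```text
time_s: 11.75
position: [0.3394, -0.3343, 0.0288]
tool_rot: [[0.92, -0.392, 0.007], [-0.392, -0.92, 0.002], [0.005, -0.005, -1.0]]
ft_force: [22.8, 14.9, -11.1]
grip_width: 0.0241
gripper_force: 41.0
[-0.2381  0.0031  0.0288] 0.02409452081043933 [ 15.1683  22.6111 -11.0929]
```

```bash
python3 -m jog '[[0,0,0,0,0,0,60],[0,0,0,0,0,0,60],[0,0,0,0,0,0,60],[0,0,0,0,0,-0.05,60],[0,0,0,0,0,-0.06,60],[0,0,0,0.03,0,-0.06,60],[0,0,0,0.03,0,-0.02,60],[0,0,0,0,0,0,60],[0,0,0,0,0,0,60]]'
python3 - <<'E'
from h import *
print(toU(observe()['position']),observe()['ft_force'])
snap('wrist','w5.png')
E
```

```text
time_s: 12.88
position: [0.3887, -0.3584, 0.2132]
tool_rot: [[0.92, -0.391, -0.0], [-0.391, -0.92, 0.001], [-0.001, -0.001, -1.0]]
ft_force: [-0.0, -0.7, 0.4]
grip_width: 0.0508
gripper_force: 0.0
[-0.1832  0.0002  0.2132] [-0.0047 -0.7454  0.3967]
```

View pics/w5.png

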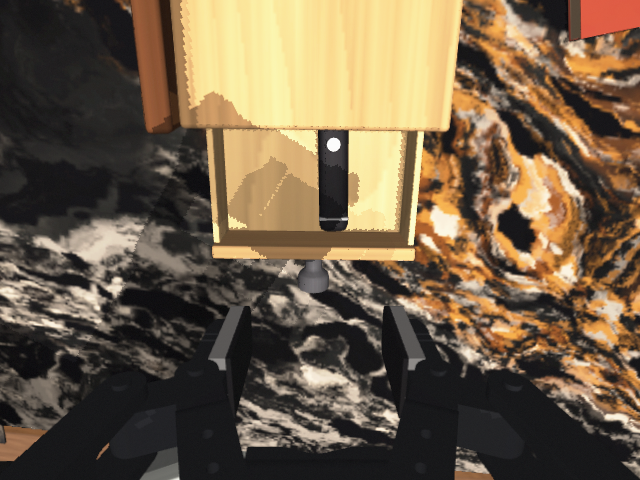

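The wrist view shows the drawer open, the frother handle at columns 319–349 with its butt at (334,230) and the panel's inner edge at row ~233.

```bash
python3 - <<'E'
from h import *
w=snap('wrist')
print('butt',toU(onz(w,(334,230),.026)),toU(onz(w,(334,219),.036)))
for uv in[(319,200),(349,200),(320,145),(348,145)]: print(toU(onz(w,uv,.030)))
print('panel inner top',toU(onz(w,(315,247),.06)),'FL,FR',toU(onz(w,(180,129),.08)),toU(onz(w,(448,131),.08)))
print('knob',toU(onz(w,(313,275),.055)))
R=frame((0,-1,0),(0,0,-1)); plan(R,U((-.15,-.0125,.0185)))
E
```

```text
butt [-0.2012 -0.0146  0.026 ] [-0.1888 -0.014   0.036 ]
[-0.1742 -0.0017  0.03  ]
[-0.1742 -0.0265  0.03  ]
[-0.1299 -0.0024  0.03  ]
[-0.1299 -0.0245  0.03  ]
panel inner top [-0.2049  0.0015  0.06  ] FL,FR [-0.1153  0.0908  0.08  ] [-0.1165 -0.0869  0.08  ]
knob [-0.2306  0.0031  0.055 ]
turn first turn [-0.0012  0.0007 -0.0006] deg 0.08501273369711915 | shift in new axes [0.0333 0.0126 0.1946] in old axes [0.0335 0.0128 0.1946]
```

```bash
python3 -m jog '[[0,0,0,0.015,0.0071,0.03,60],[0,0,0,0.0155,0.0073,0.05,60],[0,0,0,0,0,0.05,60],[0,0,0,0,0,0.04,60],[0,0,0,0,0,0.024,60],[0,0,0,0,0,0,10],[0,0,0,0,0,0,10],[0,0,0,0,0,0,10],[0,0,0,0,0,0,10],[0,0,0,0,0,0,10]]' 50
python3 - <<'E'
from h import *
print(toU(observe()['position']),observe()['grip_width'],RU.T@observe()['ft_force'])
E
```

```text
time_s: 14.22
position: [0.4122, -0.3843, 0.0204]
tool_rot: [[0.921, -0.391, 0.001], [-0.391, -0.921, -0.001], [0.002, 0.0, -1.0]]
ft_force: [-0.3, 0.2, -0.5]
grip_width: 0.0226
gripper_force: 52.0
[-0.1515 -0.0144  0.0204] 0.022597347728638285 [-0.314   0.0508 -0.5151]
```

```bash
python3 -m jog '[[0,0,0,0,0,-0.002,10],[0,-0.05,0,0,0,-0.0073,10],[0,-0.05,0,0,0,-0.0073,10],[0,-0.05,0,0,0,-0.0073,10],[0,-0.05,0,0,0,-0.0073,10],[0,-0.05,0,0,0,-0.0073,10],[0,0,0,0,0,0,10],[0,0,0,0,0,0,10]]'
python3 - <<'E'
from h import *
o=observe();print(toU(o['position']),o['grip_width'],RU.T@o['ft_force'],RU.T@o['tool_rot'])
snap('wrist','w6.png')
E
```

```text
time_s: 15.22
position: [0.4152, -0.3853, 0.058]
tool_rot: [[0.892, -0.391, -0.226], [-0.379, -0.921, 0.096], [-0.246, -0.0, -0.969]]
ft_force: [0.2, -0.0, -1.1]
grip_width: 0.0228
gripper_force: 51.9
[-0.1483 -0.0142  0.058 ] 0.022818950229324043 [ 0.219   0.0564 -1.1246] [[ 0.9693  0.     -0.2459]
 [ 0.0001 -1.      0.0004]
 [-0.2459 -0.0004 -0.9693]]
```

View pics/w6.png

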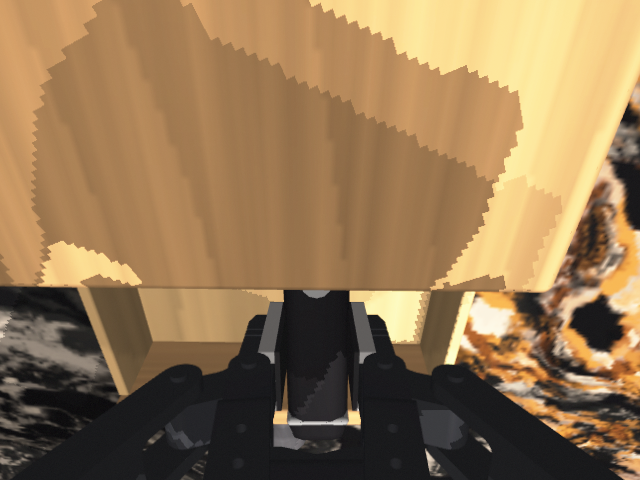

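The wrist view shows the handle held at (318,370), its butt above the drawer's front panel, and the measured force is just the frother's own weight. Pulling along its axis.

```bash
python3 -m jog '[[0,0,0,-0.02,0,0,10],[0,0,0,-0.025,0,0,10],[0,0,0,-0.025,0,0,10],[0,0,0,-0.025,0,0,10],[0,0,0,-0.025,0,0,10],[0,0,0,-0.01,0,0,10],[0,0,0,0,0,0,10]]'
python3 - <<'E'
from h import *
o=observe();print(toU(o['position']),o['grip_width'],RU.T@o['ft_force'])
snap('wrist','w7.png')
E
```

```text
time_s: 16.15
position: [0.2994, -0.3365, 0.0905]
tool_rot: [[0.892, -0.391, -0.226], [-0.379, -0.92, 0.096], [-0.246, 0.0, -0.969]]
ft_force: [-0.6, -0.1, -1.2]
grip_width: 0.023
gripper_force: 51.9
[-0.274  -0.0145  0.0905] 0.02297311619329272 [-0.4837 -0.2763 -1.1675]
```

View pics/w7.png

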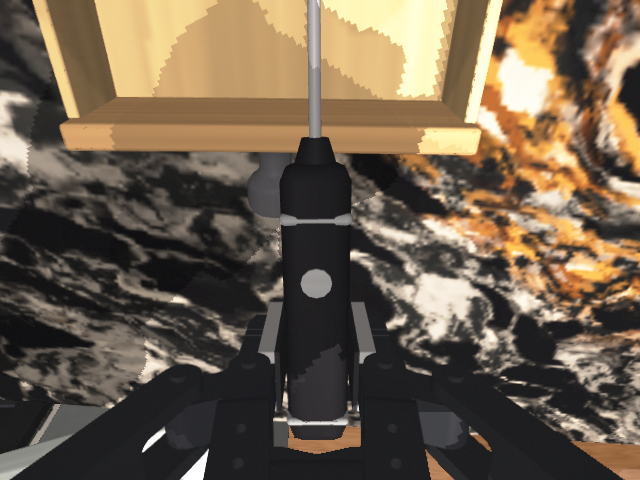

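```bash
python3 -m jog '[[0,0,0,-0.018,0,0,10],[0,0,0,-0.0105,0,-0.041,10],[0,0,0,-0.0105,0,-0.041,10],[0,0,0,-0.0105,0,-0.041,10],[0,0,0,-0.0105,0,-0.041,10],[0,0.125,0,0,0,0,10],[0,0.125,0,0,0,0,10],[0,0,0,0,0,0,10],[0,0,0,0,0,0,10],[0,0,0,0,0,0,10]]'
python3 - <<'E'
from h import *
o=observe();print(o['position'],toU(o['position']),o['grip_width'],o['ft_force'],np.abs(o['qvel']).max(),o['tool_rot'])
s=snap('side');t=snap('top');w=snap('wrist')
f=lambda x:cv2.resize(x,(400,300))
cv2.imwrite('pics/p8.png',np.vstack([np.hstack([f(t['pixels'][120:420,150:550]),f(s['pixels'])]),np.hstack([f(w['pixels']),f(s['pixels'][130:280,270:470])])])[:,:,::-1])
E
```

```text
time_s: 17.45
position: [0.2836, -0.3297, 0.2637]
tool_rot: [[0.921, -0.39, -0.0], [-0.39, -0.921, 0.001], [-0.0, -0.001, -1.0]]
ft_force: [0.0, -0.3, -1.0]
grip_width: 0.0227
gripper_force: 51.9
[ 0.2836 -0.3297  0.2637] [-0.2912 -0.0144  0.2637] 0.02274846843348706 [ 0.0434 -0.3288 -0.9817] 0.3480179367743904 [[ 0.9208 -0.3901 -0.0001]
 [-0.3901 -0.9208  0.0006]
 [-0.0003 -0.0005 -1.    ]]
```

View pics/p8.png

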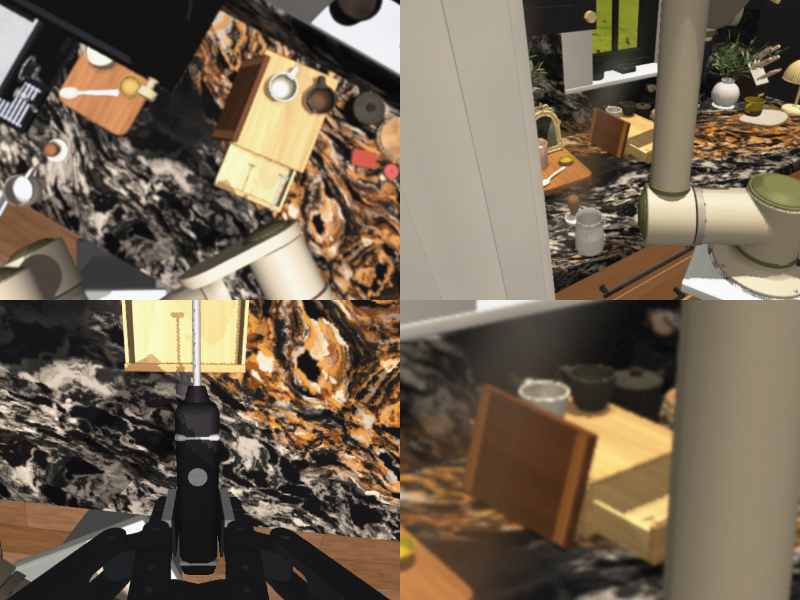

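The board is leaning, the drawer is open by the full 89 mm gap, and the frother is held level at about 0.27 m with the cups in place. I'll let it settle and hand in.

```bash
python3 -m jog '[[0,0,0,0,0,0,10],[0,0,0,0,0,0,10],[0,0,0,0,0,0,10],[0,0,0,0,0,0,10]]' && python3 -c "
from rig import job
print(job.close_job())"
```

```text
time_s: 18.1
position: [0.2831, -0.3294, 0.264]
tool_rot: [[0.92, -0.391, 0.001], [-0.391, -0.92, -0.0], [0.001, -0.0, -1.0]]
ft_force: [0.0, -0.5, -1.3]
grip_width: 0.0227
gripper_force: 51.9
the job is handed in; nothing more can be done
None
```

I handed the job in at 18.1 s: the board leans on the unit's left side, the drawer is pulled out to its stop, and the frother is held still and level about 27 cm above the worktop; the cups, pitcher and tamper were not touched, but I was not given the verdict.

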